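# Bring the lamp holder to the pointer and unscrew it

### The job

On the analyser's round lamp module, turn the turret (its steel post is there for that) until the lamp holder (the one with the tall wing grip) lines up with the module's pointer tongue. Leave the turret there and then unscrew the lamp holder, anticlockwise seen from above, all the way to its stop, and let go.

Things in the scene. Friction and masses are not known exactly. Their poses are not given: they have to be found in the camera images.
- unit: Fixed lamp module: white round housing, 250 mm across, origin on the turret's axis at table height, z up. Pointer: 44 mm wide white tongue with a dark diamond, sticking out along the unit's own -x to 165 mm, top 75 mm up. Turret disc: 224 mm across, top 90 mm above the table. Steel post on it: round, 14 mm, upright, top at 150 mm, 95 mm from the axis, exactly opposite the lamp holder.
- turret (a joint): Turn of the turret about the unit's z in rad, growing anticlockwise from above, -0.6 to 2.0. 0: lamp holder at the pointer tongue (and post at the unit's +x); at q it is q anticlockwise of it. Starts at 0.6 to 1.6: turn it clockwise. Friction (0.2 Nm) keeps it where left. Two low round black filter caps (36 mm wide, tops at 116 mm) sit at 90 degrees to the holder; leave them.
- holder (a joint): Turn of the black lamp holder in its thread, relative to the turret, in rad: 0 is screwed tight (the start), growing as it is unscrewed anticlockwise seen from above, to a stop at 1.4 (about a quarter turn). It rises 5 mm on the way, with its steep thread, and stays where it is left (friction 0.06 Nm). It does not come off.
- holder_grip (a point): Centre of the lamp holder's upright wing grip, on the holder's own axis, 75 mm from the turret's axis. The wing is a black blade 40 mm long (this point's x), 12 mm thick (y), 50 mm tall. When tight it points along the turret's radius, its centre is 135 mm and its top 160 mm above the table; the round collar under it (36 mm across) has its top at 110 mm.

How it is judged:
On the way, in this order (a step that is already met when the one before it is completed fails the run):
1. the lamp holder is brought to the pointer (within 0.2 rad), still screwed tight (value of joint turret between -0.2 and 0.2 rad and value of joint holder below 0.4 rad), for 0.2 s.
2. the lamp holder is unscrewed to its stop (joint above 1.15 rad) at the pointer (value of joint turret between -0.2 and 0.2 rad and value of joint holder above 1.15 rad), for 0.2 s.
At the end, for the whole second after the job is handed in: The lamp holder is at the pointer (turret joint within 0.2 rad of 0) and unscrewed to its stop (holder joint above 1.15 of 1.4 rad) (all of step 2); the robot touches nothing.
It also fails if it takes over 48 s, if anything falls off the work surface, if the arm or the gripper's body presses on something with over 40 N, if the wrist force passes 120 N, or if a joint passes its speed limit or range.

### The arm

A 6-joint arm with a two-finger parallel gripper is mounted at the origin on the work surface. World frame = base frame: x ahead of the robot, y to its left, z up, the work surface at z = 0. Lengths are in m, angles in rad, forces in N, time in s.
With the tool pointing down it reaches from about 0.375 to 0.925 m from the base axis. Payload 5.7 kg.
Tool frame: the origin (TCP) lies midway between the tips of the shut fingers; the grasp point (between the pads) lies 19 mm behind it; z points along the fingers, y is the line along which they close (so a half turn about z gives the same grasp; the last joint's range is limited). The gripper opens to 88 mm and grips with 3 to 60 N. Pads are 20 mm wide; open, the fingers measure 115 mm over their backs; the gripper's body (75 mm by 178 mm) begins 61 mm behind the grasp point.
Start: joints at [1.127, 0.359, 1.51, -0, 1.272, -0.115], TCP at [0.194, 0.568, 0.197] pointing down, gripper open.
Joint ranges: [-2.97, 2.97], [-1.01, 2.36], [0.21, 2.38], [-0.96, 4.11], [0.2, 2.71], [-2.98, 2.98]. Speed limits (rad/s): [2.39, 2.39, 3.14, 3.14, 3.14, 3.14].

### API

Orientations are given as a unit quaternion [x, y, z, w].
In Python, from bench import move_ptp, servo_line, goto_joints, move_gripper, sleep, inverse_kinematics, capture, PlanningError, close_job, spot_in, silhouettes, current_clock, current_joint_pos, current_qvel, current_joint_torque, current_position, current_orientation, current_force, current_torque, current_finger_gap, current_grip_force gives the robot as it stands. Calls block until the motion is done:
- move_ptp(position, orientation): joint-space move of the TCP to a pose.
- servo_line(position, orientation=None, rate=0.15, contact_N=None): straight line of the TCP; orientation=None keeps the orientation; rate is the mean speed in m/s. With contact_N (N) it stops when the force on the tool has changed by that much, and returns True; else False.
- goto_joints(angles): joint-space move.
- move_gripper(opening): finger opening in m; the grip force is fixed at half the most; returns when the fingers have stopped.
- sleep(seconds).
- inverse_kinematics(position, orientation): joint angles nearest the present ones, or None.
- capture(name): name is "scene" or "top"; returns a dict with "image" (384x512x3 uint8, blue, green, red), "range_z" (384x512 float32, m along the optical axis (not along the pixel's ray), 0 where there is no reading), "intrinsics" (3x3 intrinsics, pixels), "k1" (the pictures are not rectified: a ray, as slopes to the right and down, at radius r is drawn at 1 + k1 r^2 times it, then the intrinsics apply), "R" (3x3) and "t" (3): a world point X has camera coordinates R X + t. Camera axes: x right, y down, z forward; pixel columns grow to the right and rows downward; lengths in m; the calibration is good to about 2 mm. A picture is of the moment at which its call begins.
A pose or a line that the arm cannot do raises PlanningError and nothing moves.
- close_job(): hands the job in; it is judged then, once.
Trained networks look in the newest picture that a camera, given by its name, has taken for a name from the list of things; names that differ only in an ending like _2 or _b are one class to them, and where a whole thing is asked for, a point or a joint stands for the part that bears it (a point fixed in the world has none). Each returns a list of dicts, best first, with "conf" (0 to 1); they miss things now and then, are a little off and sometimes report something else, mostly with a low value. They report only what shows in the picture. A call takes as long as a camera call.
- spot_in(camera, query): "xy" ([column, row] in pixels, amid what is visible of it).
- silhouettes(camera, query): "region" (384x512 bool, what is visible of it) and "xy" ([column, row] in pixels, amid what is visible of it).
Readings, each from a call of its own:
- current_clock(): time.
- current_joint_pos(): joint angles.
- current_qvel(): joint speeds.
- current_joint_torque(): joint torques, N m.
- current_position(): TCP position.
- current_orientation(): TCP orientation.
- current_force(): force on the tool from outside, world axes, zero at the start.
- current_torque(): the same for the moment, N m.
- current_finger_gap(): finger opening in m.
- current_grip_force(): force on a finger pad.
Only numpy, scipy, OpenCV 4.12 (cv2) and the standard library are available. Lean on these libraries where they do the work, as an engineer would, in place of code of your own. Each camera call takes 0.05 s, during which the arm holds its last target. There are 200 camera calls.

## Working session

There is one attempt and no reset: what is moved stays moved. The work goes in short steps, each a Python script; the robot and the scene stay as the last script left them, time stands still between calls to the robot, and variables do not carry over. Pictures are saved under pics/ and viewed, at most 10 in all, crops included, and the job is handed in when it is done.

```bash
mkdir -p pics; ls; cat > h.py <<'E'
import numpy as np, cv2
from bench import *
def world(c,px,z=None,d=None):
    K=c["intrinsics"];k=c["k1"]
    D=np.array([k,0,0,0,0.])
    n=cv2.undistortPoints(np.array([[px]],float),K,D)[0,0]
    r=c["R"].T@np.array([n[0],n[1],1.]);o=-c["R"].T@c["t"]
    s=(z-o[2])/r[2] if z is not None else d
    return o+s*r
def proj(c,X):
    return cv2.projectPoints(np.array(X,float).reshape(-1,3),cv2.Rodrigues(c["R"])[0],c["t"],c["intrinsics"],np.array([c["k1"],0,0,0,0.]))[0][:,0]
def cloud(c,mask=None):
    d=c["range_z"];m=d>0
    if mask is not None:m&=mask
    v,u=np.nonzero(m)
    n=cv2.undistortPoints(np.stack([u,v],1).astype(float)[:,None],c["intrinsics"],np.array([c["k1"],0,0,0,0.]))[:,0]
    P=np.c_[n,np.ones(len(n))]*d[v,u][:,None]
    return (P-c["t"])@c["R"]
E
python3 - <<'E'
from h import *
ims=[]
for n in ("scene","top"):
    c=capture(n);cv2.imwrite(f"pics/{n}0.png",c["image"])
    print(n,"cam at",-c["R"].T@c["t"])
    for q in ("unit","turret","holder","holder_grip"):
        for s in silhouettes(n,q)[:2]:
            P=cloud(c,s["region"])
            print(q,s["conf"],s["xy"],s["region"].sum(),np.median(P,0).round(3),P.min(0).round(3),P.max(0).round(3))
        print(' spot',[(round(s["conf"],2),s["xy"]) for s in spot_in(n,q)[:2]])
E
```

```text
pics
scene cam at [ 0.83622551 -0.26724869  0.59747395]
unit 0.73 [270.2, 229.9] 18540 [ 0.593 -0.015  0.09 ] [ 0.361 -0.116 -0.002] [0.713 0.219 0.163]
 spot [(0.88, [271.2, 230.8])]
turret 0.79 [268.0, 216.3] 12653 [ 0.578 -0.002  0.091] [ 0.383 -0.101 -0.002] [0.677 0.243 0.163]
 spot [(0.81, [270.0, 216.3])]
holder 0.65 [232.2, 216.3] 899 [ 0.565 -0.066  0.136] [ 0.507 -0.084  0.089] [ 0.578 -0.016  0.163]
 spot [(0.73, [232.8, 217.3]), (0.28, [271.6, 218.8])]
holder_grip 0.87 [230.4, 217.0] 874 [ 0.565 -0.066  0.136] [ 0.519 -0.084  0.089] [ 0.578 -0.007  0.163]
 spot [(0.96, [230.7, 217.1])]
top cam at [0.45159967 0.01784035 0.75663404]
unit 0.65 [256.9, 172.6] 22944 [0.552 0.01  0.089] [ 0.398 -0.111 -0.005] [0.724 0.148 0.163]
unit 0.27 [310.9, 168.3] 631 [ 0.551 -0.062  0.146] [ 0.539 -0.081  0.096] [ 0.573 -0.042  0.163]
 spot [(0.76, [260.3, 173.4])]
turret 0.63 [254.2, 172.1] 18419 [0.558 0.012 0.09 ] [ 0.451 -0.099  0.066] [0.679 0.123 0.163]
 spot [(0.71, [256.9, 170.2])]
holder 0.82 [312.2, 168.1] 614 [ 0.552 -0.062  0.151] [ 0.54  -0.083  0.101] [ 0.574 -0.042  0.163]
 spot [(0.59, [311.4, 168.1])]
holder_grip 0.91 [310.5, 169.1] 643 [ 0.552 -0.062  0.148] [ 0.539 -0.083  0.098] [ 0.576 -0.042  0.163]
 spot [(0.86, [311.5, 169.5])]
```

View pics/top0.png

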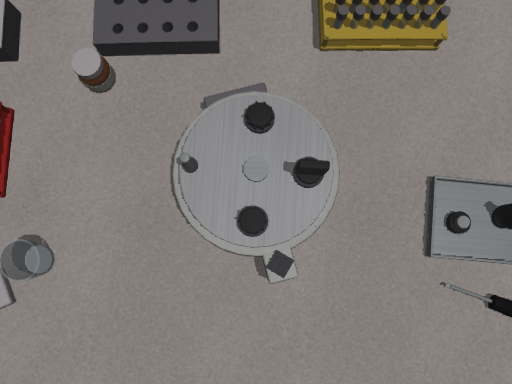

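View pics/scene0.png

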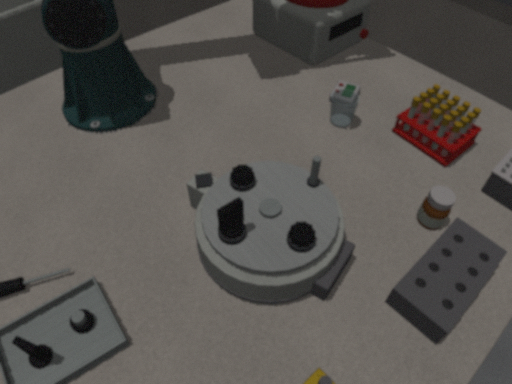

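```bash
cat >> h.py <<'E'
from scipy.optimize import least_squares
from scipy.spatial.transform import Rotation as Ro
def down(yaw):  # tool z down, tool y along world angle yaw
    y=np.array([np.cos(yaw),np.sin(yaw),0]);z=np.array([0,0,-1.])
    return Ro.from_matrix(np.c_[np.cross(y,z),y,z]).as_quat()
def centre():
    # rim of the disc at z .09 & housing from cloud
    c=capture("top");P=cloud(c);m=(abs(P[:,2]-.09)<.006)&(np.hypot(P[:,0]-.56,P[:,1]-.01)<.16)
    (x,y),r=cv2.minEnclosingCircle(P[m][:,:2].astype(np.float32))
    return c,P,np.array([x,y]),r,P[m].mean(0)
E
python3 - <<'E'
from h import *
c,P,C,r,m=centre();print("minEncl",C,r,"mean",m)
g=cv2.cvtColor(c["image"],cv2.COLOR_BGR2GRAY)
print("cap centre",world(c,(256,169),z=.092))
rad=np.hypot(*(P[:,:2]-C).T)
T=P[(rad>.132)&(rad<.17)&(abs(P[:,2]-.075)<.008)&(P[:,0]<C[0])]
print("tongue",len(T),T.mean(0)); d=T.mean(0)[:2]-C; print("pointer ang",np.arctan2(d[1],d[0]))
H=P[(rad<.11)&(P[:,2]>.153)];print("wing",len(H),H.mean(0),H.min(0),H.max(0)); 
S=P[(rad<.12)&(rad>.08)&(P[:,2]>.125)&(P[:,1]>C[1])];print("post",len(S),np.median(S,0),S.max(0))
c2=capture("scene");P=cloud(c2);rad=np.hypot(*(P[:,:2]-C).T)
H=P[(rad<.11)&(P[:,2]>.153)];print("wing",len(H),H.mean(0),H.min(0),H.max(0)); 
S=P[(rad<.12)&(rad>.08)&(P[:,2]>.125)&(P[:,1]>C[1])];print("post",len(S),np.median(S,0))
T=P[(rad>.132)&(rad<.17)&(abs(P[:,2]-.075)<.008)&(P[:,0]<C[0])]
print("tongue",len(T),T.mean(0));
m=(abs(P[:,2]-.09)<.005)&(rad<.15)
print("encl2",cv2.minEnclosingCircle(P[m][:,:2].astype(np.float32)))
print(current_clock())
E
```

```text
minEncl [0.56291264 0.01193061] 0.1122649684548378 mean [0.56060607 0.01498594 0.0895307 ]
cap centre [0.56224719 0.01135946 0.092     ]
tongue 681 [ 0.41884833 -0.02225679  0.07193095]
pointer ang -2.9085960019024415
wing 298 [ 0.55615575 -0.0622276   0.15888222] [ 0.54978036 -0.08296218  0.15344505] [ 0.56361605 -0.04275363  0.16253012]
post 123 [0.56890055 0.10522572 0.14872062] [0.57715606 0.11330037 0.15152257]
wing 257 [ 0.56131816 -0.06429427  0.15930626] [ 0.55283638 -0.08346789  0.15301772] [ 0.56756638 -0.04415958  0.16233967]
post 130 [0.5760913  0.1029771  0.14333908]
tongue 290 [ 0.42262177 -0.02623869  0.07291129]
encl2 ((0.5662394165992737, 0.01190610509365797), 0.11278826743364334)
1.0
```

```bash
cat >> h.py <<'E'
C=np.array([.5645,.012]);PA=-2.893
def pick(yaws):
    "choose the half-turn for which joint 6 stays smallest; yaws=list of (pos,yaw)"
    best=None
    for k in (0,np.pi):
        js=[inverse_kinematics(list(p),down(y+k)) for p,y in yaws]
        if any(j is None for j in js): print(k,"None");continue
        m=max(abs(j[5]) for j in js); print("k",k,[round(float(j[5]),2) for j in js])
        if best is None or m<best[0]: best=(m,k)
    return best[1]
E
python3 - <<'E'
from h import *
def P(th,z): return [*(C+.095*np.array([np.cos(th),np.sin(th)])),z]
th0=1.487;th1=PA+np.pi-.035;z=.114
k=pick([(P(t,z),t+np.pi/2) for t in (th0,(th0+th1)/2,th1)])
Y=lambda t:down(t+np.pi/2+k)
move_gripper(.06)
move_ptp(P(th0,.2),Y(th0))
print(servo_line(P(th0,z),Y(th0),rate=.1,contact_N=8),current_position(),current_clock())
move_gripper(.024);print("gap",current_finger_gap(),current_force())
for t in np.linspace(th0,th1,11)[1:]:
    servo_line(P(t,z),Y(t),rate=.06)
    f=current_force()
    print(round(t,2),np.round(f,1))
    if np.linalg.norm(f)>35: break
print(current_clock())
c=capture("scene");cv2.imwrite("pics/s1.png",c["image"])
E
```

```text
0 None
k 3.141592653589793 [0.15, 0.74, 1.3]
False [0.5730207  0.10672408 0.11455951] 4.775
gap 0.023809135466697513 [-0.28656024 -1.29064169 -0.36257223]
1.36 [-0.2 -1.   0.3]
1.23 [-0.2  0.1 -0.2]
1.1 [-0.7 -0.3  0.8]
0.98 [0.1 0.5 0.3]
0.85 [-0.6 -1.2 -0.8]
0.72 [-0.5  0.3 -0. ]
0.6 [0.1 0.4 0.3]
0.47 [ 0.2 -0.1  0. ]
0.34 [-0.1 -0.4  0.2]
0.21 [-0.  -0.1 -0.8]
9.0083
```

View pics/s1.png

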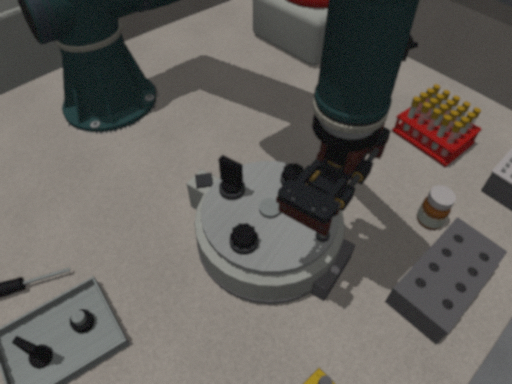

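The picture shows that the turret has turned: the holder is at (231,185), close to the tongue at (204,181). I'll retreat and measure.

```bash
python3 - <<'E'
from h import *
p=current_position();servo_line([p[0],p[1],.2],rate=.15)
move_ptp([.57,.30,.25],current_orientation())
ims=[]
for n in ("top","scene"):
    c=capture(n);ims.append(c["image"]);P=cloud(c);d=P[:,:2]-C;rad=np.hypot(*d.T)
    H=P[(rad<.11)&(P[:,2]>.153)];h=H.mean(0)[:2]
    print("wing",len(H),h,"r",np.hypot(*(h-C)),"q",np.arctan2(*(h-C)[::-1])-PA)
    e=np.linalg.svd(H[:,:2]-h)[2][0];print("blade dir",np.arctan(e[1]/e[0])-PA-np.pi)
    S=P[(rad<.12)&(rad>.08)&(P[:,2]>.13)&(P[:,0]>C[0])];s=np.median(S,0)[:2];print("post q",np.arctan2(*(s-C)[::-1])-PA-np.pi)
    T=P[(rad>.132)&(rad<.17)&(abs(P[:,2]-.075)<.008)&(P[:,0]<C[0])];t=T.mean(0)[:2];print("tongue",np.arctan2(*(t-C)[::-1]))
    for q in silhouettes(n,"holder_grip")[:1]: print(q["conf"],q["xy"])
cv2.imwrite("pics/t2.png",ims[0]);print(current_clock())
E
```

```text
wing 292 [ 0.48992885 -0.00682485] r 0.07691054130772798 q -0.0013175257353097436
blade dir 0.0039518942131673285
post q 0.015732911036657082
tongue -2.9129254038422205
0.57 [270.8, 216.2]
wing 209 [ 0.49516758 -0.0086331 ] r 0.07233747358154617 q 0.040657869405338776
blade dir 0.019488066164072393
post q -0.046237442255195216
tongue -2.8809737285981862
0.97 [229.5, 173.6]
11.0833
```

View pics/t2.png

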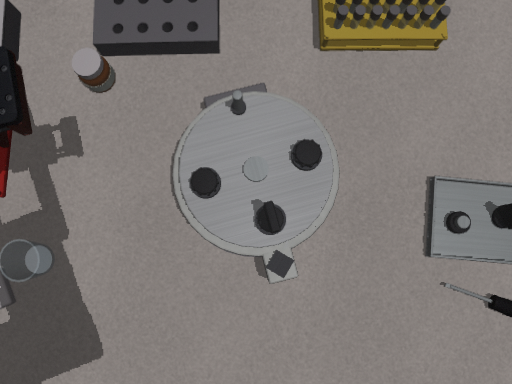

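The top view shows the turret aligned: the wing at (270,215) points at the tongue diamond (281,264), and q is about 0. Next I grasp the wing and unscrew it.

```bash
python3 - <<'E'
from h import *
w=[.4925,-.0072];z=.122;y0=PA+np.pi/2
k=pick([([*w,z],y0+a) for a in (0,.7,1.38)])
y0+=k
move_gripper(.07)
move_ptp([*w,.24],down(y0))
print(servo_line([*w,z],down(y0),rate=.1,contact_N=8),current_position(),current_clock())
move_gripper(0);print("gap",current_finger_gap(),current_force(),current_grip_force())
for a in np.linspace(0,1.37,9)[1:]:
    move_ptp([*w,z+.005*a/1.4],down(y0+a))
    f=current_force();t=current_torque();print(round(a,2),np.round(f,1),np.round(t,2))
    if np.linalg.norm(f)>40: break
sleep(.3)
print(current_clock())
c=capture("top");cv2.imwrite("pics/t3.png",c["image"])
E
```

```text
k 0 [1.17, 0.47, -0.21]
k 3.141592653589793 [-1.97, -2.67, 2.93]
False [ 0.49304278 -0.00726007  0.12251899] 14.4833
gap 0.011854554058219797 [-0.43840581  1.68973077  0.2211678 ] 29.979500770568848
0.17 [-0.1  2.5 -0.2] [0.34 0.15 0.03]
0.34 [ 0.2  1.8 -0.1] [0.23 0.11 0.03]
0.51 [ 1.3  1.5 -0.4] [0.25 0.04 0.03]
0.68 [ 0.7  1.5 -0.8] [ 0.27 -0.02  0.1 ]
0.86 [ 1.6  2.1 -0.8] [ 0.28 -0.11  0.02]
1.03 [ 1.4  1.5 -1. ] [ 0.33 -0.22  0.08]
1.2 [ 1.5  1.9 -2.4] [ 0.33 -0.3   0.09]
1.37 [ 1.6  1.5 -3.4] [ 0.39 -0.37  0.05]
17.975
```

```bash
python3 - <<'E'
from h import *
move_gripper(.06)
p=current_position();servo_line([p[0],p[1],.24],rate=.12)
move_ptp([.45,.32,.28],current_orientation())
for n in ("top","scene"):
    c=capture(n);P=cloud(c);rad=np.hypot(*(P[:,:2]-C).T)
    H=P[(rad<.11)&(P[:,2]>.158)];h=H.mean(0)[:2]
    e=np.linalg.svd(H[:,:2]-h)[2][0]
    print("wing",h,"q",np.arctan2(*(h-C)[::-1])-PA,"holder",(np.arctan2(e[1],e[0])-PA)%np.pi,"top",np.percentile(H[:,2],90))
    S=P[(rad<.12)&(rad>.08)&(P[:,2]>.13)&(P[:,0]>C[0])];s=np.median(S,0)[:2];print("post q",np.arctan2(*(s-C)[::-1])-PA-np.pi)
    if n=="top":cv2.imwrite("pics/t4.png",c["image"])
print(current_clock())
E
```

```text
wing [ 0.48998721 -0.00735732] q 0.0055742221136281245 holder 1.3603929328049136 top 0.16542054374014525
post q 0.023289083251588405
wing [ 0.49520243 -0.00919679] q 0.048250441485220286 holder 1.3463686723222485 top 0.16599588659289113
post q -0.03634549352071925
21.3583
```

View pics/t4.png

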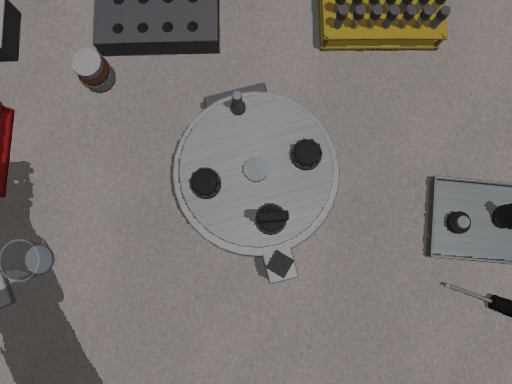

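The wing at (271,216) now lies crosswise: holder about 1.35 rad, turret about 0.01 rad, arm clear.

```bash
python3 -c "
from bench import *
print(close_job())"
```

```text
the job is handed in; nothing more can be done
None
```

The turret is at the pointer (measured within 0.05 rad of 0), the lamp holder is unscrewed to about 1.35 of 1.4 rad, and the arm has let go and is clear; I handed the job in at about 21 s, but no verdict was returned.

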